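# Put the scrubber away and bolt the niche flap

## Task

Put the green scrubber away inside the open niche and let go of it. Then swing the wooden flap down until it is fully shut, and after that slide the red-knobbed bolt on the flap all the way home to its end stop, through the keeper. Leave the other things on the shelf where they are.

Things in the scene. Friction and masses are not known exactly. Their poses are not given: they have to be found in the camera images.
- scrubber_mid (a point): Centre, half-way up (15 mm above its underside), of the loose green hard-silicone scrubber: a rounded bar 90 mm long (its x), 46 mm wide (its y), 30 mm high, with small bumps on top. About 0.12 kg. Lies flat on the shelf; grasp it across the 46 mm.
- niche_floor (a point): Centre of the inner floor of the niche, an open-topped recess in a fixed mud-plastered block. Axes: z up, x along hinge and bolt, y towards the hinge. Block 250 (x) x 200 (y) x 90 mm high; recess 180 (x) x 140 (y) mm, 60 mm deep, centred, floor 30 mm above the shelf. A steel keeper staple stands on the rim at x = +117, y = -55 mm, its top 36 mm above the rim.
- flap_hinge_mid (a point): Middle of the flap's hinge line, fixed on the block at y = +85 mm, level with the rim (60 mm above the niche floor). The hinge line runs along the block's x; axes as the block's.
- flap (a joint): Angle of the wooden flap, rad: 0 = shut, flat on the rim; pi/2 = upright on the hinge side; stops at 0 and 1.95. Starts upright or leaning a little away from the niche. The hinge is stiff (about 0.36 N m): the flap stays where it is left and must be pushed. It is 210 mm along the hinge, reaches 170 mm from the hinge line, 14 mm thick (shut, its upper face is 14 mm above the rim).
- flap_push (a point): Point on a bare patch of the flap's outer face (the upper one when shut), 140 mm from the hinge line, at block x = -77 mm; it moves with the flap, its z pointing out of that face. The outer face carries the bolt 140 mm from the hinge, with two guides 22 mm high between block x = +35 and +91 mm; it is bare within 120 mm of the hinge, and everywhere for x below -45 mm.
- bolt (a joint): Travel of the bolt on the flap, m: 0 = drawn back, 0.05 = home at its end stop, tip through the keeper. It slides along the block's +x, rubs with about 2.5 N, and stays where it is left.
- bolt_knob (a point): Centre of the bolt's red knob, an upright cylinder 14 mm across and 14 mm high on a 10 mm stem; moves with flap and bolt. Flap shut: 29 mm above the flap's upper face, knob top 36 mm above it. The bolt rod below it (12 mm thick, top 15 mm above the face) reaches 18 mm behind it (-x) and 107 mm ahead. Knob at block x = -22 mm + travel, y = -55 mm. At the end stop it all but meets the first guide.
- soap_tray: Yellow ceramic soap tray, 120 x 85 x 22 mm, loose; origin at the centre of its underside. Leave it.
- pumice: Grey round pumice stone, 80 mm across, 34 mm high, loose; origin at the centre of its underside. Leave it.
- lota: Aluminium lota, 116 mm across, 108 mm high, loose; origin under its centre. Leave it.
- bucket_lid: Blue plastic bucket lid lying flat, 250 mm across, 26 mm high at its grip, loose; origin under its centre. Leave it.
- bottle: Orange twist-cap bottle, 64 mm across, 180 mm high, loose; origin under its centre. Leave it.
- tumbler: Steel tumbler, 72 mm across, 85 mm high, loose; origin under its centre. Leave it.
There are look-alikes about, which are no part of the job. What is shaped like the part that bears scrubber_mid but grey or yellow is not meant.

How it is judged:
By the outcome, as a careful person would: the job done as asked, in the order asked, and still so for the second after the job is handed in, with the robot touching nothing.
It also fails if it takes over 64 s, if anything falls off the work surface, if the arm or the gripper's body presses on something with over 40 N, if the wrist force passes 120 N, or if a joint passes its speed limit or range.

## Robot

A 6-joint arm with a two-finger parallel gripper is mounted at the origin on the work surface. World frame = base frame: x ahead of the robot, y to its left, z up, the work surface at z = 0. Lengths are in m, angles in rad, forces in N, time in s.
With the tool pointing down it reaches from about 0.35 to 0.775 m from the base axis. Payload 7.3 kg.
Tool frame: the origin (TCP) lies at the very end of the fingers, on their centre line; the grasp point (between the pads) lies 19 mm behind it; z points along the fingers, y is the direction in which the jaws open and shut (so a half turn about z gives the same grasp; the last joint's range is limited). The gripper opens to 92 mm and grips with 3 to 60 N. Pads are 19 mm wide; open, the fingers measure 130 mm over their backs; the gripper's body (75 mm by 190 mm) begins 47 mm behind the grasp point.
Start: joints at [-1.484, 0.342, 1.524, -0, 1.275, -0.146], TCP at [0.121, -0.511, 0.227] pointing down, gripper open.
Joint ranges: [-2.53, 2.53], [-0.77, 2.02], [0.04, 2.7], [-1, 4.14], [0.28, 2.66], [-3.11, 3.11]. Speed limits (rad/s): [2.57, 2.57, 3.14, 3.14, 3.14, 3.14].

## Interface

Orientations are given as a unit quaternion [x, y, z, w].
In Python, from workcell import arm gives the robot as it stands.
- The arm moves only by the tool carry_out, never from a script. Its argument "deltas" is a list of rows, each a list of 7 numbers: the turn, a rotation vector about the tool's x, y, z in degrees, then the shift along the tool's x, y, z in mm, then the closure, from -1 (fully open) to 1 (shut). In form: [[wx, wy, wz, dx, dy, dz, jaw], ...]. A call has 1 to 8 rows; each row shifts and turns the commanded pose from where the row before left it, along the tool's axes as they then stand; what a row does not reach is not made up. A row lasts 1/12 s, in which the tool goes at most 41.7 mm and 7.16 degrees, less where a joint would pass 70% of its speed; a pose out of reach is approached as far as the arm can. A call is refused whole if a number of a shift passes 41.7 or a number of a turn 7.16, either way. A call with a gripper value outside its range is refused whole. The fingers move at their own pace and stop on an object; "newtons" is the grip in N (left out, the last holds). Time passes only in rows, so rows that do not move let the fingers close. It gives the time, the measured TCP pose, the force and the opening at its end, in the units of the state.
- arm.observe(): the state, without advancing time (a new reading comes with each control period).
- arm.get_image(name): name is "side" or "top"; returns a dict with "img" (384x512x3 uint8, red, green, blue), "depth" (384x512 float32, m along the optical axis (not along the pixel's ray), 0 where there is no reading), "K" (3x3 intrinsics, pixels), "k1" (the pictures are not rectified: a ray, as slopes to the right and down, at radius r is drawn at 1 + k1 r^2 times it, then the intrinsics apply), "position" and "attitude" of the camera in the world. Camera axes: x right, y up, looking along -z (the intrinsics and any distortion apply to the point x, -y, -z); pixel columns grow to the right and rows downward; lengths in m; the calibration is good to about 2 mm. A picture is of the moment at which its call begins.
- arm.hand_in(): hands the job in, once; it reports no verdict.
The state is a dict: "time_s": time; "joint_positions": joint angles; "joint_velocities": joint speeds; "effort": joint torques, N m; "ee_pos": TCP position; "orientation": TCP orientation; "force": force on the tool from outside, world axes, zero at the start; "ft_torque": the same for the moment, N m; "gripper_width": finger opening in m.
Only numpy, scipy, OpenCV 4.12 (cv2) and the standard library are available. Lean on these libraries where they do the work, as an engineer would, in place of code of your own. Each camera call takes 0.05 s, during which the arm holds its last target.

## Working session

There is one attempt and no reset: what is moved stays moved. The work goes in short steps, Python scripts to look and compute and a tool call to move; the robot and the scene stay as the last step left them, time stands still between calls to the robot, and variables do not carry over. Pictures are saved under pics/ and viewed, and the job is handed in when it is done.

Besides the shell and the picture viewer there is one more tool, called after ">>>" by a JSON object that holds its "fn" and its "kwargs". carry_out: Moves the arm, as the interface text tells. Its arguments: {"type":"object","properties":{"deltas":{"type":"array","items":{"type":"array","items":{"type":"number"}}},"newtons":{"type":"number"}},"required":["deltas"]}

```bash
mkdir -p pics; ls
cat > h.py <<'E'
import numpy as np, cv2
from scipy.spatial.transform import Rotation as R
from workcell import arm
def cam(n,save=None):
    d=arm.get_image(n)
    if save: cv2.imwrite('pics/'+save+'.png',d['img'][:,:,::-1])
    np.savez('last_'+n+'.npz',**{k:np.asarray(v) for k,v in d.items()})
    return d
def load(n): 
    z=np.load('last_'+n+'.npz'); return {k:z[k] for k in z.files}
def rays(d,uv):
    uv=np.asarray(uv,float).reshape(-1,1,2)
    p=cv2.undistortPoints(uv,d['K'],np.array([float(d['k1']),0,0,0,0]))[:,0]
    return np.c_[p[:,0],-p[:,1],-np.ones(len(p))]
def rot(d):
    a=np.asarray(d['attitude']); return a if a.shape==(3,3) else R.from_quat(a).as_matrix()
def onplane(d,uv,z):
    r=rays(d,uv)@rot(d).T; o=np.asarray(d['position'])
    return o+r*((z-o[2])/r[:,2])[:,None]
def cloud(d):
    h,w=d['depth'].shape
    v,u=np.mgrid[:h,:w]
    r=rays(d,np.c_[u.ravel(),v.ravel()])*d['depth'].reshape(-1,1)
    return (r@rot(d).T+np.asarray(d['position'])).reshape(h,w,3)
def proj(d,P):
    c=(np.atleast_2d(P)-np.asarray(d['position']))@rot(d)
    s=np.c_[c[:,0],-c[:,1]]/(-c[:,2:3]); r2=(s**2).sum(1,keepdims=True)
    s=s*(1+float(d['k1'])*r2); K=d['K']
    return np.c_[s[:,0]*K[0,0]+K[0,2],s[:,1]*K[1,1]+K[1,2]]
E
python3 - <<'E'
from h import *
print(arm.observe())
for n in('side','top'):
    d=cam(n,n+'0'); print(n,d['K'],d['k1'],d['position'],d['attitude'],(d['depth']==0).mean())
E
```

```text
pics
{'time_s': 0.0, 'joint_positions': array([-1.48399768e+00,  3.42703675e-01,  1.52499437e+00, -1.79832745e-05,
        1.27538894e+00, -1.46033377e-01]), 'joint_velocities': array([ 0.00092627,  0.00089979,  0.00068724,  0.00115184,  0.00095326,
       -0.00106138]), 'effort': array([ 4.20894594e-04, -4.31240952e+01, -2.44216257e+01,  7.18799606e-02,
        5.60735771e-02, -1.18567600e-04]), 'ee_pos': array([ 0.12110002, -0.51043654,  0.22606275]), 'orientation': array([ 9.93230723e-01,  1.16155807e-01,  1.35293483e-05, -7.47090252e-04]), 'force': array([-0.3139028 ,  0.23555889, -0.10427801]), 'ft_torque': array([-0.02680157,  0.00402489, -0.03321188]), 'gripper_width': 0.09189407496984887}
side [[371.8892361    0.         262.65988898]
 [  0.         371.8892361  191.56600731]
 [  0.           0.           1.        ]] -0.007981598998427129 [0.20670389 0.91853483 0.93455177] [-0.08451607  0.40736143  0.89458523 -0.16318998] 0.003875732421875
top [[387.449391     0.         256.7710962 ]
 [  0.         387.449391   189.46230407]
 [  0.           0.           1.        ]] 0.0014400111465421848 [0.43458941 0.02905022 1.30056883] [-0.04793799  0.02973846  0.70892908 -0.70302001] 0.00384521484375
```

View pics/side0.png

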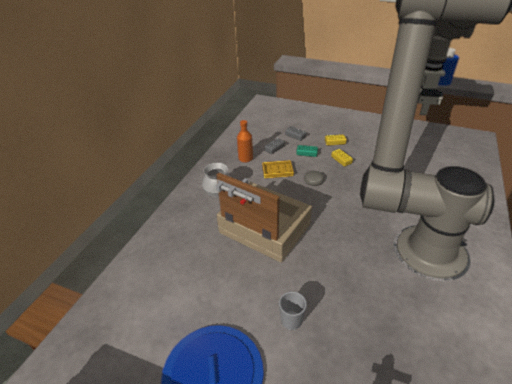

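View pics/top0.png

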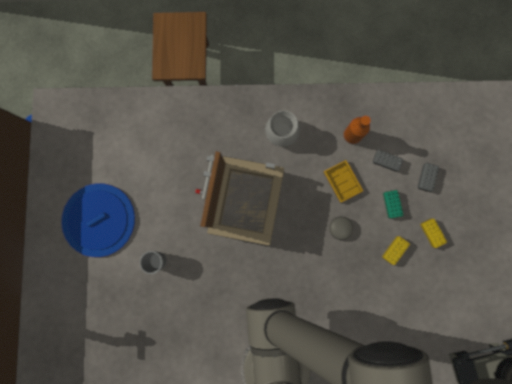

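The side picture shows the niche block at about (265,220), with the flap upright and the red knob at (243,200). The green scrubber is at (307,151), with grey and yellow look-alikes around it. In the top picture the block is at (243,200), the flap's edge at (213,190), the knob at (198,190) and the scrubber at (394,205). Next I'll measure them.

```bash
cat > m.py <<'E'
from h import *
for n in('top','side'):
    d=load(n); hsv=cv2.cvtColor(d['img'],cv2.COLOR_RGB2HSV); C=cloud(d)
    m=cv2.inRange(hsv,(65,100,40),(95,255,255)); 
    k,l,s,c=cv2.connectedComponentsWithStats(m); i=1+np.argmax(s[1:,4]); mm=l==i
    P=C[mm]; P=P[P[:,2]>0.02]; print(n,'green',s[i],'z pct',np.percentile(P[:,2],[5,50,95]), 'cloud xy med',np.median(P,0))
    cn=max(cv2.findContours(mm.astype(np.uint8),0,1)[0],key=cv2.contourArea)
    q=onplane(d,cn[:,0].astype(float),0.025)
    r=cv2.minAreaRect((q[:,:2]*1000).astype(np.float32)); print(' rect mm',r)
    T=P[P[:,2]>np.percentile(P[:,2],50)-0.004]; print(' cloud rect',cv2.minAreaRect((T[:,:2]*1000).astype(np.float32)))
    # red knob
    m=cv2.inRange(hsv,(0,150,80),(5,255,255))|cv2.inRange(hsv,(174,150,80),(180,255,255))
    k,l,s,c=cv2.connectedComponentsWithStats(m)
    for j in range(1,k):
        if s[j,4]>3: print(' red',c[j],s[j,4],np.median(C[l==j],0))
    # rim points at z 0.08-0.10
    x0,x1,y0,y1=0.25,0.75,-0.05,0.45
    sel=(abs(C[...,2]-0.09)<0.006)
    np.set_printoptions(precision=4,suppress=True)
    k,l,s,c=cv2.connectedComponentsWithStats(sel.astype(np.uint8))
    for j in range(1,k):
        if s[j,4]>80: 
            Q=C[l==j]; print(' z90 comp',c[j],s[j,4],Q.mean(0),cv2.minAreaRect((Q[:,:2]*1000).astype(np.float32)))
d=load('top'); print(onplane(d,[[256,192],[300,192],[256,150]],0))
E
python3 m.py
python3 - <<'E'
from h import *
d=load('top'); cv2.imwrite('pics/topz.png',cv2.resize(d['img'][130:270,180:320,::-1],None,fx=4,fy=4,interpolation=3))
d=load('side'); cv2.imwrite('pics/sidez.png',cv2.resize(d['img'][150:270,190:330,::-1],None,fx=5,fy=5,interpolation=3))
E
```

```text
top green [384 190  19  28 393] z pct [0.02420913 0.02903677 0.03347594] cloud xy med [ 0.52308551 -0.38203135  0.02903677]
 rect mm ((523.587158203125, -383.4250793457031), (86.9476547241211, 48.44924545288086), 10.013351440429688)
 cloud rect ((486.0195617675781, -187.80474853515625), (86.51838684082031, 445.31072998046875), 10.82620906829834)
 red [197.5 190.8] 10 [0.54958806 0.22045788 0.23621413]
 z90 comp [  2.3798 149.4038] 208 [0.7074 0.8826 0.0894] ((695.7373657226562, 883.0068359375), (292.7363586425781, 8.559203147888184), 0.09847354888916016)
 z90 comp [249.0531 202.0147] 2111 [0.5298 0.0843 0.0892] ((535.98193359375, 95.55239868164062), (199.19163513183594, 249.4890594482422), 78.5905990600586)
side green [297 145  21  12 196] z pct [0.0223 0.0287 0.0334] cloud xy med [ 0.5213 -0.3754  0.0287]
 rect mm ((522.2330932617188, -372.6114501953125), (86.04167175292969, 73.75774383544922), 9.783720016479492)
 cloud rect ((388.55426025390625, 261.0684814453125), (84.8161392211914, 1361.6649169921875), 11.8967866897583)
 red [242.5417 201.2083] 24 [0.5505 0.2246 0.2328]
 z90 comp
[... 489 characters left out ...]
6.0916] 251 [ 0.547  -0.8794  0.0902] ((558.8826904296875, -879.16650390625), (574.033447265625, 27.4925537109375), 0.10989490151405334)
 z90 comp [475.3611 107.2222] 180 [-0.1352 -0.8797  0.0901] ((-134.4342041015625, -879.4754638671875), (304.2858581542969, 27.580656051635742), 0.12715741991996765)
 z90 comp [280.0011 215.9484] 911 [0.4791 0.1019 0.0893] ((536.6316528320312, 96.51895141601562), (204.3104705810547, 250.58099365234375), 78.64899444580078)
 z90 comp [435.1812 242.6087] 138 [0.0088 0.0537 0.0898] ((4.541095733642578, 44.23750305175781), (49.642852783203125, 126.14967346191406), 82.95966339111328)
[[ 0.5697  0.0647  0.    ]
 [ 0.5683 -0.0834  0.    ]
 [ 0.714   0.0638  0.    ]]
```

View pics/topz.png

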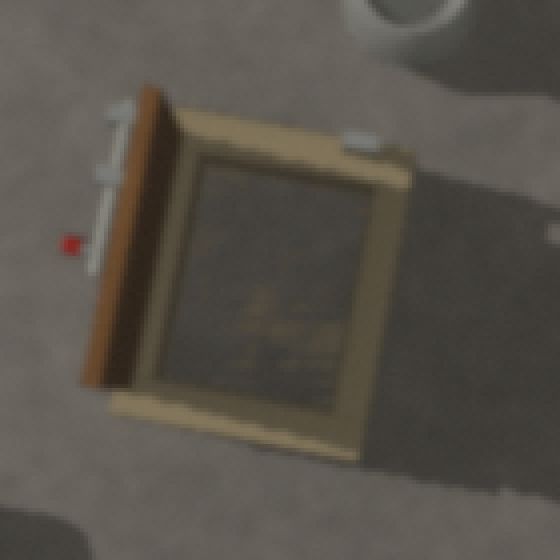

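View pics/sidez.png

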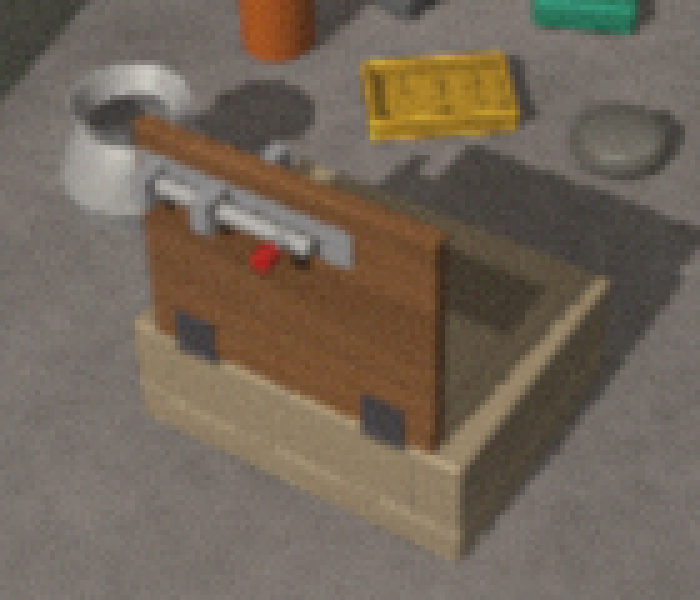

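```bash
cat >> h.py <<'E'
np.set_printoptions(precision=4,suppress=True)
BC=np.array([.5363,.096]); BA=np.deg2rad(-11.38)
UX=np.array([np.cos(BA),np.sin(BA)]); UY=np.array([-UX[1],UX[0]])
def blk(P):
    P=np.atleast_2d(P); q=P[:,:2]-BC; return np.c_[q@UX,q@UY,P[:,2]]
def wld(P):
    P=np.atleast_2d(P); return np.c_[BC+P[:,:1]*UX+P[:,1:2]*UY,P[:,2]]
E
python3 - <<'E'
from h import *
for n in('top','side'):
    d=load(n); C=cloud(d); hsv=cv2.cvtColor(d['img'],cv2.COLOR_RGB2HSV)
    m=cv2.inRange(hsv,(65,100,40),(95,255,255))>0
    P=C[m]; P=P[(np.hypot(P[:,0]-.523,P[:,1]+.383)<.07)]
    T=P[P[:,2]>.0245]; print(n,len(T),cv2.minAreaRect((T[:,:2]*1000).astype(np.float32)),T.mean(0),np.median(T[:,2]))
    B=blk(C.reshape(-1,3)); 
    f=B[(abs(B[:,0])<75)&(abs(B[:,0])<.07)&(abs(B[:,1])<.05)&(B[:,2]<.06)]; print(' floor z',np.median(f[:,2]),len(f))
    r=B[(abs(B[:,0])<.125)&(abs(B[:,1])<.1)&(abs(B[:,2]-.09)<.006)]; print(' rim',r[:,2].mean(),r.min(0),r.max(0))
    fl=B[(abs(B[:,0])<.10)&(B[:,1]>.03)&(B[:,1]<.16)&(B[:,2]>.12)&(B[:,2]<.28)]
    for z in np.arange(.12,.28,.02):
        g=fl[abs(fl[:,2]-z)<.01]; 
        if len(g)>5: print('  flap z',z,len(g),np.percentile(g[:,1],[5,50,95]),g[:,0].min(),g[:,0].max())
    print(' zmax',fl[:,2].max())
    m=cv2.inRange(hsv,(0,150,80),(5,255,255))|cv2.inRange(hsv,(174,150,80),(180,255,255))
    print(' knob blk',blk(np.median(C[m>0],0)))
E
```

```text
top 356 ((523.7067260742188, -383.8372497558594), (86.95065307617188, 45.87987518310547), 9.27238941192627) [ 0.5235 -0.3832  0.0294] 0.02917195762934288
 floor z 0.029381198716870727 1286
 rim 0.08918772538806645 [-0.125  -0.0998  0.084 ] [0.1245 0.0992 0.096 ]
  flap z 0.12 28 [0.084  0.0845 0.085 ] -0.08512457767447935 0.09968528216743781
  flap z 0.13999999999999999 56 [0.0837 0.0843 0.0847] -0.097494693719866 0.09538574738832865
  flap z 0.15999999999999998 58 [0.0835 0.084  0.0845] -0.09785011535590799 0.09989810469045565
  flap z 0.17999999999999997 66 [0.0833 0.0837 0.0842] -0.09819042837828337 0.09991548115960434
  flap z 0.19999999999999996 64 [0.0828 0.0834 0.0838] -0.0985578516064458 0.09645984173575163
  flap z 0.21999999999999995 77 [0.0827 0.0831 0.1116] -0.09888689775195016 0.09840310585097839
  flap z 0.23999999999999994 301 [0.0825 0.1055 0.123 ] -0.09914155644447635 0.09837144513037126
  flap z 0.2599999999999999 406 [0.0826 0.0885 0.0956] -0.09983828430806277 0.09987880279487509
 zmax 0.2641167821433257
 knob blk [[-0.0115  0.1246  0.2362]]
side 114 ((523.93334960
[... 360 characters left out ...]
46 0.0965 0.0985] -0.09918084305831959 0.09899609072047542
  flap z 0.15999999999999998 267 [0.0942 0.0963 0.0982] -0.09972321544556834 0.09941053942004217
  flap z 0.17999999999999997 269 [0.0941 0.096  0.098 ] -0.09861135818444747 0.09995040062872702
  flap z 0.19999999999999996 223 [0.0936 0.0956 0.0976] -0.0991450060086447 0.0989211989283341
  flap z 0.21999999999999995 181 [0.0937 0.0963 0.1173] -0.09825415479797908 0.09319052566087091
  flap z 0.23999999999999994 491 [0.0938 0.0969 0.1184] -0.0995890080154648 0.09971551069676808
  flap z 0.2599999999999999 345 [0.0832 0.0928 0.0965] -0.09995260730065131 0.09921878897268341
 zmax 0.26206848700182506
 knob blk [[-0.0114  0.1288  0.2328]]
```

>>> {"fn": "carry_out", "kwargs": {"deltas": [[0,0,0,25,-2,5,-1],[0,0,0,35,-2.5,5,-1],[0,0,0,35,-2.5,5,-1],[0,0,0,35,-2.5,5,-1],[0,0,0,35,-2.5,5,-1],[0,0,0,35,-2.5,5,-1],[0,0,0,35,-2.5,10,-1],[0,0,0,35,-2.5,10,-1]], "newtons": 25}}

```text
time_s: 0.77
ee_pos: [0.3809, -0.4288, 0.1763]
orientation: [0.993, 0.116, -0.0, 0.0]
force: [0.1, -0.2, -0.1]
gripper_width: 0.092
```

>>> {"fn": "carry_out", "kwargs": {"deltas": [[0,0,0,35,-2.5,10,-1],[0,0,0,35,-2.5,10,-1],[0,0,0,35,-2.5,15,-1],[0,0,0,31,-3,15,-1],[0,0,0,15,-1,10,-1],[0,0,3.5,0,0,10,-1],[0,0,0,0,0,0,-1]]}}

```text
time_s: 1.35
ee_pos: [0.5234, -0.3816, 0.1034]
orientation: [0.996, 0.086, -0.002, -0.002]
force: [0.3, -1.2, -0.1]
gripper_width: 0.0917
```

```bash
cat > st.py <<'E'
from h import *
s=arm.observe(); M=R.from_quat(s['orientation']).as_matrix(); p=s['ee_pos']
print('t',s['time_s'],'p',p,'yaw',np.degrees(np.arctan2(M[1,0],M[0,0])),'zax',M[:,2],'F',s['force'],'w',s['gripper_width'],'q',s['joint_positions'],'blk',blk(p))
import sys
if len(sys.argv)>3:
    t=np.array(list(map(float,sys.argv[1:4])))
    if len(sys.argv)>4: t=wld(t)[0]; print('tgt',t)
    print('delta tool mm',M.T@(t-p)*1000)
E
python3 st.py .5237 -.3835 .004
```

```text
t 1.35 p [ 0.5234 -0.3816  0.1034] yaw 9.833196045840902 zax [-0.0041  0.0036 -1.    ] F [ 0.3194 -1.2422 -0.0509] w 0.09170575054951022 q [-0.7481  0.676   1.3117 -0.0001  1.1593  0.6511] blk [[ 0.0816 -0.4708  0.1034]]
delta tool mm [ 0.2759  2.3307 99.4318]
```

>>> {"fn": "carry_out", "kwargs": {"deltas": [[0,0,0,0,2,20,-1],[0,0,0,0,0,30,-1],[0,0,0,0,0,30,-1],[0,0,0,0,0,12,-1],[0,0,0,0,0,6,-1],[0,0,0,0,0,0,-1]]}}

```text
time_s: 1.85
ee_pos: [0.5234, -0.3856, 0.0081]
orientation: [0.996, 0.086, -0.001, -0.001]
force: [0.8, -1.1, -0.1]
gripper_width: 0.0919
```

>>> {"fn": "carry_out", "kwargs": {"deltas": [[0,0,0,0,0,0,1],[0,0,0,0,0,0,1],[0,0,0,0,0,0,1],[0,0,0,0,0,0,1],[0,0,0,0,0,0,1],[0,0,0,0,0,0,1]], "newtons": 25}}

```text
time_s: 2.35
ee_pos: [0.5241, -0.3857, 0.0093]
orientation: [0.996, 0.086, 0.0, 0.0]
force: [-0.2, -0.2, 0.3]
gripper_width: 0.0562
```

```bash
python3 st.py; python3 -c "
from h import *
cam('top','top1');d=cam('side','side1');cv2.imwrite('pics/side1z.png',cv2.resize(d['img'][80:220,230:390,::-1],None,fx=4,fy=4))"
```

```text
t 2.35 p [ 0.5241 -0.3857  0.0093] yaw 9.845450385761026 zax [ 0.0005 -0.0006 -1.    ] F [-0.2381 -0.1756  0.3107] w 0.05618150575813851 q [-0.752   0.7879  1.3825 -0.0001  0.9704  0.647 ] blk [[ 0.0831 -0.4746  0.0093]]
```

View pics/side1z.png

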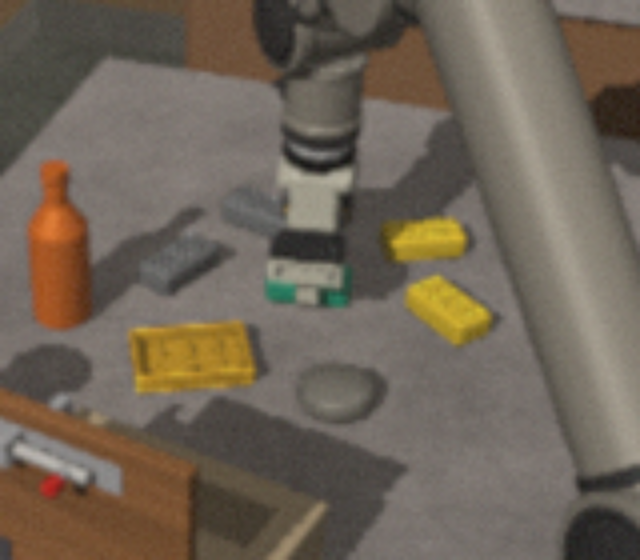

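The fingers straddle the green scrubber, at crop (308,290), and are still closing at 56 mm. I'll lower by 3 mm and let them close.

>>> {"fn": "carry_out", "kwargs": {"deltas": [[0,0,0,0,0,3,-0.3],[0,0,0,0,0,0,-0.2],[0,0,0,0,0,0,1],[0,0,0,0,0,0,1],[0,0,0,0,0,0,1],[0,0,0,0,0,0,1]]}}

```text
time_s: 2.95
ee_pos: [0.5239, -0.3855, 0.0055]
orientation: [0.996, 0.086, -0.0, -0.0]
force: [0.3, 0.3, -2.8]
gripper_width: 0.0458
```

>>> {"fn": "carry_out", "kwargs": {"deltas": [[0,0,0,0,0,0,1],[0,0,0,0,0,0,1],[0,0,0,0,0,-6,1],[0,0,0,0,0,-20,1],[0,0,0,0,0,-30,1],[0,0,0,0,0,-30,1],[0,0,0,0,0,-30,1],[0,0,0,0,0,0,1]]}}

```text
time_s: 3.62
ee_pos: [0.5266, -0.3879, 0.1294]
orientation: [0.996, 0.086, 0.004, 0.005]
force: [0.8, -1.4, -0.7]
gripper_width: 0.0459
```

```bash
python3 st.py 0 0 .18 b; python3 -c "
from h import *
d=cam('side','side2');cv2.imwrite('pics/side2z.png',cv2.resize(d['img'][60:220,230:390,::-1],None,fx=3.5,fy=3.5))"
```

```text
t 3.6167 p [ 0.5266 -0.3879  0.1294] yaw 9.846503481550736 zax [ 0.0089 -0.0083 -0.9999] F [ 0.7553 -1.3651 -0.6544] w 0.04587265384433821 q [-0.7519  0.6519  1.2807  0.      1.1968  0.6471] blk [[ 0.086  -0.4763  0.1294]]
tgt [0.5363 0.096  0.18  ]
delta tool mm [  92.6744 -474.5663  -54.5429]
```

View pics/side2z.png

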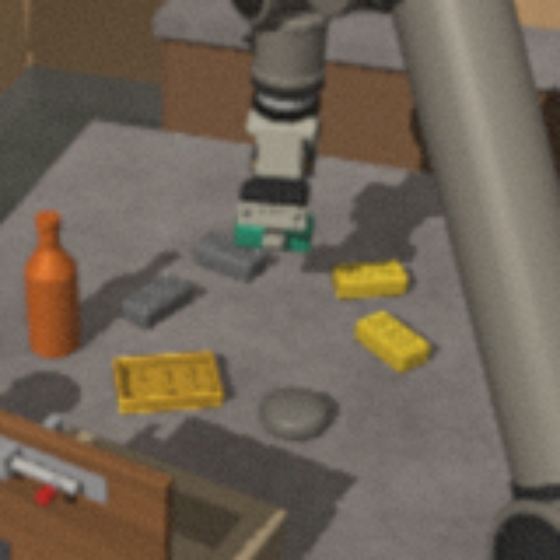

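Held: the scrubber has come up with the jaws, at crop (272,232), with the width at 45.9 mm. I'll turn it while raising it, so that the gripper body stays clear of the flap.

>>> {"fn": "carry_out", "kwargs": {"deltas": [[0,0,-5,0,0,-5,1],[0,0,-7,0,0,-8,1],[0,0,-7,0,0,-8,1],[0,0,-7,0,0,-8,1],[0,0,-7,0,0,-8,1],[0,0,-7,0,0,-8,1],[0,0,-7,0,0,-8,1],[0,0,-7,0,0,-2,1]]}}

```text
time_s: 4.33
ee_pos: [0.5238, -0.3854, 0.1767]
orientation: [0.847, 0.531, -0.0, -0.0]
force: [0.3, 0.3, -1.9]
gripper_width: 0.0459
```

>>> {"fn": "carry_out", "kwargs": {"deltas": [[0,0,-7,0,0,0,1],[0,0,-5,0,0,0,1],[0,0,-2.8,0,0,0,1],[0,0,0,0,0,0,1]]}}

```text
time_s: 4.67
ee_pos: [0.5234, -0.385, 0.1752]
orientation: [0.773, 0.634, -0.0, -0.001]
force: [0.1, -0.1, -0.7]
gripper_width: 0.0455
```

```bash
python3 st.py 0 -.008 .18 b
```

```text
t 4.6667 p [ 0.5234 -0.385   0.1752] yaw 78.73653417111426 zax [-0.002   0.0017 -1.    ] F [ 0.0531 -0.1309 -0.7299] w 0.04546403053828802 q [-0.752   0.6138  1.2194 -0.0001  1.311  -0.5554] blk [[ 0.0823 -0.4741  0.1752]]
tgt [0.5347 0.0882 0.18  ]
delta tool mm [466.2614 -81.3514  -3.9692]
```

>>> {"fn": "carry_out", "kwargs": {"deltas": [[0,0,0,20,-4,-2,1],[0,0,0,34,-6,-2,1],[0,0,0,34,-6,0,1],[0,0,0,34,-6,0,1],[0,0,0,34,-6,0,1],[0,0,0,34,-6,0,1],[0,0,0,34,-6,0,1],[0,0,0,34,-6,0,1]]}}

```text
time_s: 5.33
ee_pos: [0.529, -0.1217, 0.18]
orientation: [0.774, 0.633, -0.0, -0.001]
force: [1.0, -0.4, -2.4]
gripper_width: 0.0461
```

>>> {"fn": "carry_out", "kwargs": {"deltas": [[0,0,0,34,-6,0,1],[0,0,0,34,-6,0,1],[0,0,0,34,-6,0,1],[0,0,0,34,-6,0,1],[0,0,0,34,-6,0,1],[0,0,0,25,-4,0,1],[0,0,0,13,-1.4,0,1],[0,0,0,0,0,0,1]]}}

```text
time_s: 6.0
ee_pos: [0.5355, 0.0898, 0.1801]
orientation: [0.773, 0.634, -0.0, -0.001]
force: [-0.5, -0.4, -1.0]
gripper_width: 0.0458
```

```bash
python3 st.py 0 -.008 .037 b;  python3 -c "
from h import *
d=cam('side','side3');cv2.imwrite('pics/side3z.png',cv2.resize(d['img'][100:260,170:350,::-1],None,fx=4,fy=3.5))"
```

```text
t 6.0 p [0.5355 0.0898 0.1801] yaw 78.75237121365717 zax [-0.0011  0.0004 -1.    ] F [-0.5032 -0.3735 -1.0071] w 0.04579962925361656 q [0.0247 0.4164 1.5456 0.0005 1.1807 0.2209] blk [[ 0.0005 -0.0062  0.1801]]
tgt [0.5347 0.0882 0.037 ]
delta tool mm [ -1.8248  -0.3093 143.0727]
```

View pics/side3z.png

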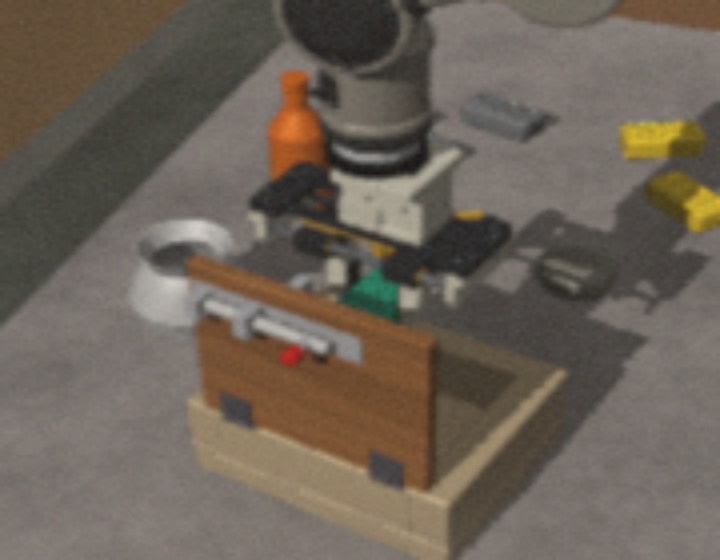

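The scrubber hangs over the recess, at crop (375,290), clear of the flap and the keeper. I'll lower it.

>>> {"fn": "carry_out", "kwargs": {"deltas": [[0,0,0,-1,0,15,1],[0,0,0,0,0,25,1],[0,0,0,0,0,25,1],[0,0,0,0,0,25,1],[0,0,0,0,0,25,1],[0,0,0,0,0,15,1],[0,0,0,0,0,8,1],[0,0,0,0,0,0,1]]}}

```text
time_s: 6.72
ee_pos: [0.5347, 0.0849, 0.0409]
orientation: [0.774, 0.633, -0.002, -0.001]
force: [-1.5, -0.1, -1.8]
gripper_width: 0.0457
```

```bash
python3 st.py 0 -.008 .036 b
```

```text
t 6.7167 p [0.5347 0.0849 0.0409] yaw 78.52427180356209 zax [-0.0038 -0.0005 -1.    ] F [-1.4829 -0.0657 -1.7788] w 0.04570568544563632 q [ 0.0162  0.5901  1.6978 -0.0005  0.8574  0.2169] blk [[ 0.0006 -0.0111  0.0409]]
tgt [0.5347 0.0882 0.036 ]
delta tool mm [ 3.1546 -0.5984  4.8672]
```

>>> {"fn": "carry_out", "kwargs": {"deltas": [[0,0,0,0,0,2,1],[0,0,0,0,0,0,1],[0,0,0,0,0,0,-1],[0,0,0,0,0,0,-1],[0,0,0,0,0,0,-1],[0,0,0,0,0,0,-1],[0,0,0,0,0,0,-1]]}}

```text
time_s: 7.3
ee_pos: [0.536, 0.0864, 0.0411]
orientation: [0.774, 0.634, 0.0, 0.0]
force: [-0.7, 0.1, -1.1]
gripper_width: 0.0743
```

```bash
python3 st.py
```

```text
t 7.3 p [0.536  0.0864 0.0411] yaw 78.6445164273271 zax [ 0.0008 -0.0001 -1.    ] F [-0.6745  0.1134 -1.1482] w 0.07433754204515589 q [ 0.0187  0.5898  1.6975 -0.0001  0.8535  0.217 ] blk [[ 0.0016 -0.0094  0.0411]]
```

>>> {"fn": "carry_out", "kwargs": {"deltas": [[0,0,0,0,0,-10,-1],[0,0,0,0,0,-20,-1],[0,0,0,0,0,-35,-1],[0,0,0,0,0,-35,-1],[0,0,0,0,0,-35,-1],[0,0,0,0,0,-35,-1],[0,0,0,0,0,-35,1],[0,0,0,0,0,-35,1]]}}

```text
time_s: 7.97
ee_pos: [0.5352, 0.0865, 0.2835]
orientation: [0.774, 0.634, 0.0, 0.0]
force: [0.4, -0.6, -1.1]
gripper_width: 0.0825
```

>>> {"fn": "carry_out", "kwargs": {"deltas": [[0,0,0,0,10,-25,1],[0,0,0,0,20,0,1],[0,0,0,0,25,0,1],[0,0,0,0,20,0,1],[0,0,0,0,3.5,0,1],[0,0,0,0,0,0,1],[0,0,0,0,0,0,1]]}}

```text
time_s: 8.55
ee_pos: [0.6119, 0.0711, 0.3058]
orientation: [0.774, 0.634, -0.0, -0.0]
force: [-0.5, 0.7, -0.1]
gripper_width: 0.0363
```

```bash
python3 st.py -.077 .135 .30 b; python3 -c "
from h import *
d=cam('top','top4');cv2.imwrite('pics/top4z.png',cv2.resize(d['img'][130:270,180:320,::-1],None,fx=4,fy=4))
d=cam('side','side4');cv2.imwrite('pics/side4z.png',cv2.resize(d['img'][100:260,170:350,::-1],None,fx=4,fy=3.5))"
```

```text
t 8.55 p [0.6119 0.0711 0.3058] yaw 78.64353478372766 zax [-0.0009  0.     -1.    ] F [-0.516   0.7145 -0.0823] w 0.03626865552973936 q [-0.0086  0.4767  1.1002  0.      1.5656  0.1896] blk [[ 0.0791 -0.0095  0.3058]]
tgt [0.4875 0.2435 0.3   ]
delta tool mm [ 144.5286 -155.9968    5.8735]
```

View pics/top4z.png

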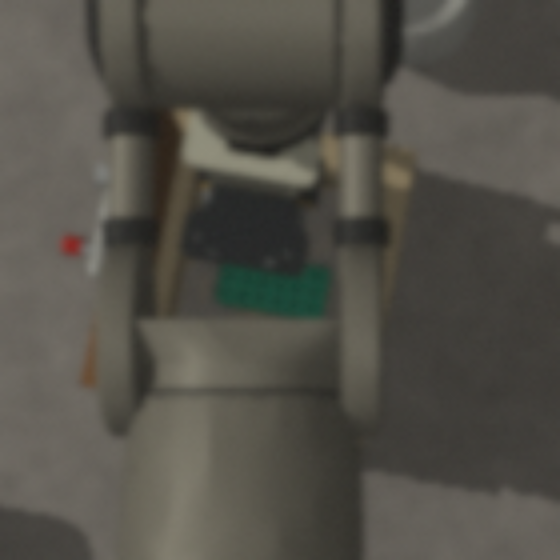

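View pics/side4z.png

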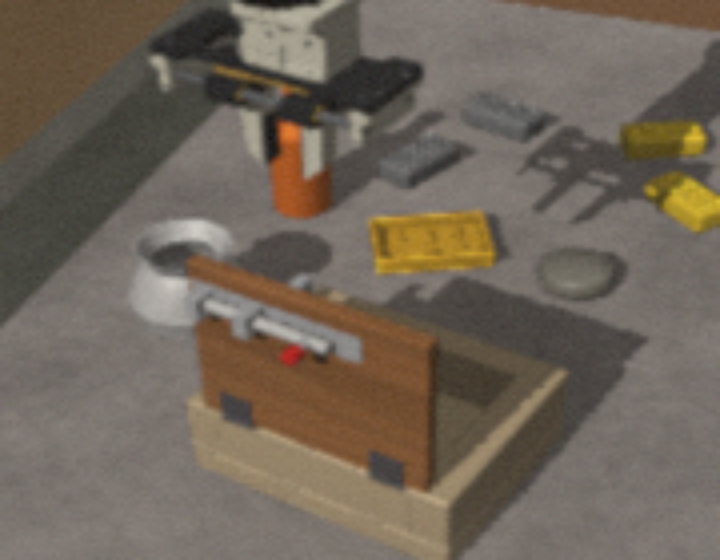

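The green scrubber lies flat in the recess, at top crop (272,290). The sideways part of my last move went towards +x instead of -x. It did no harm; I'll go over the flap to its outer side.

>>> {"fn": "carry_out", "kwargs": {"deltas": [[0,0,0,15,-15,0,1],[0,0,0,25,-28,0,1],[0,0,0,27,-29,0,1],[0,0,0,27,-29,0,1],[0,0,0,27,-29,0,1],[0,0,0,23,-26,0,1],[0,0,0,0,0,0,1],[0,0,0,0,0,0,1]]}}

```text
time_s: 9.32
ee_pos: [0.4864, 0.2442, 0.3066]
orientation: [0.772, 0.635, 0.001, 0.0]
force: [0.4, 0.3, -0.3]
gripper_width: 0.0003
```

```bash
python3 st.py -.077 .135 .215 b
```

```text
t 9.3167 p [0.4864 0.2442 0.3066] yaw 78.86148751621019 zax [ 0.0011  0.0002 -1.    ] F [ 0.3795  0.3316 -0.2713] w 0.00030024397501106386 q [ 0.3246  0.3298  1.3221 -0.0002  1.4885  0.5191] blk [[-0.0782  0.1355  0.3066]]
tgt [0.4875 0.2435 0.215 ]
delta tool mm [-0.5173  1.0894 91.6335]
```

>>> {"fn": "carry_out", "kwargs": {"deltas": [[0,0,0,0,0,20,1],[0,0,0,0,0,30,1],[0,0,0,0,0,30,1],[0,0,0,0,0,12,1],[0,0,0,-10,0,0,1],[0,0,0,-10,0,0,1],[0,0,0,-5,0,0,1],[0,0,0,0,0,0,1]]}}

```text
time_s: 9.98
ee_pos: [0.484, 0.2167, 0.2154]
orientation: [0.774, 0.633, 0.001, 0.001]
force: [1.1, 0.4, -0.0]
gripper_width: 0.0004
```

>>> {"fn": "carry_out", "kwargs": {"deltas": [[0,0,0,-7,0,0,1],[0,0,0,-11,0,0,1],[0,0,0,-11,0,0,1],[0,0,0,-11,0,1,1],[0,0,0,-11,0,3,1],[0,0,0,-11,0,3,1],[0,0,0,-10,0,3,1],[0,0,0,0,0,0,1]]}}

```text
time_s: 10.65
ee_pos: [0.4676, 0.1455, 0.2026]
orientation: [0.774, 0.633, -0.002, -0.0]
force: [-0.6, 1.4, -0.8]
gripper_width: 0.0004
```

```bash
python3 st.py .0 0 0 b; python3 -c "
from h import *
d=cam('side','side5');cv2.imwrite('pics/side5z.png',cv2.resize(d['img'][100:260,170:350,::-1],None,fx=4,fy=3.5))"
```

```text
t 10.65 p [0.4676 0.1455 0.2026] yaw 78.54785015982638 zax [-0.0035 -0.0017 -1.    ] F [-0.6327  1.3552 -0.7582] w 0.00043177261634211664 q [ 0.1457  0.302   1.6535 -0.0012  1.1898  0.3461] blk [[-0.0771  0.035   0.2026]]
tgt [0.5363 0.096  0.    ]
delta tool mm [-34.3972  77.7463 202.3965]
```

View pics/side5z.png

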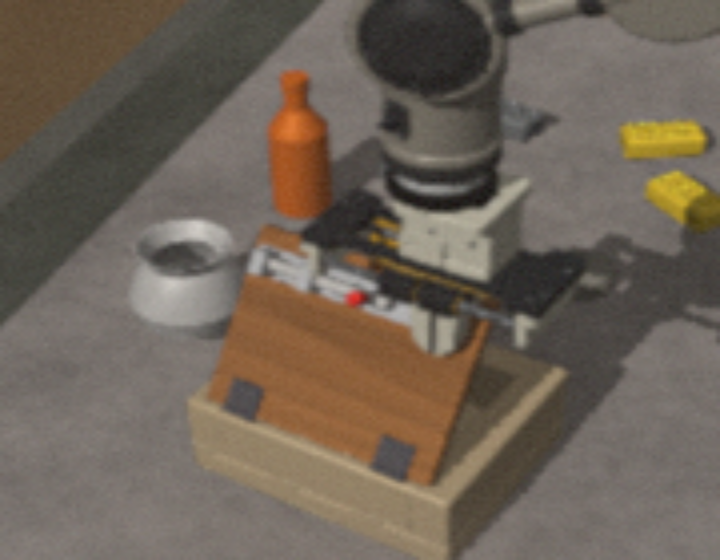

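The flap is at about 58 degrees, with the closed fingertips on its bare patch at crop (435,345). I'll keep swinging it down.

>>> {"fn": "carry_out", "kwargs": {"deltas": [[0,0,0,-9.5,0,7,1],[0,0,0,-9.5,0,7,1],[0,0,0,-11.5,0,12,1],[0,0,0,-11.5,0,12,1],[0,0,0,-8,0,14,1],[0,0,0,-8,0,14,1],[0,0,0,0,0,0,1]]}}

```text
time_s: 11.28
ee_pos: [0.4552, 0.0893, 0.1348]
orientation: [0.774, 0.633, -0.003, -0.002]
force: [-1.2, -0.4, -0.7]
gripper_width: 0.0006
```

```bash
python3 st.py
```

```text
t 11.2833 p [0.4552 0.0893 0.1348] yaw 78.5920325995698 zax [-0.0063 -0.001  -1.    ] F [-1.2289 -0.4279 -0.6673] w 0.0006325192999644864 q [ 0.0288  0.3384  1.8145 -0.001   0.995   0.2284] blk [[-0.0782 -0.0226  0.1348]]
```

>>> {"fn": "carry_out", "kwargs": {"deltas": [[0,0,0,-5,0,10,1],[0,0,0,-5,0,10,1],[0,0,0,-3,0,7,1],[0,0,0,0,0,3,1],[0,0,0,0,0,0,1],[0,0,0,0,0,0,1]]}}

```text
time_s: 11.78
ee_pos: [0.4552, 0.0783, 0.1079]
orientation: [0.774, 0.634, -0.0, 0.0]
force: [-0.0, 0.2, 0.1]
gripper_width: 0.0009
```

```bash
python3 st.py
```

```text
t 11.7833 p [0.4552 0.0783 0.1079] yaw 78.6435688174316 zax [-0.0001 -0.0001 -1.    ] F [-0.0437  0.2392  0.1201] w 0.000878026636641541 q [ 0.0042  0.3708  1.8574 -0.0001  0.9135  0.2024] blk [[-0.0761 -0.0334  0.1079]]
```

>>> {"fn": "carry_out", "kwargs": {"deltas": [[0,0,0,0,0,1.5,1],[0,0,0,0,0,1.5,1],[0,0,0,0,0,1,1],[0,0,0,0,0,0,1],[0,0,0,0,0,0,1]]}}

```text
time_s: 12.2
ee_pos: [0.4553, 0.0783, 0.1042]
orientation: [0.774, 0.634, 0.0, 0.0]
force: [-1.3, 0.9, 5.7]
gripper_width: 0.0001
```

```bash
python3 st.py
```

```text
t 12.2 p [0.4553 0.0783 0.1042] yaw 78.64621863916457 zax [ 0.0008  0.     -1.    ] F [-1.3471  0.9236  5.7349] w 0.00013583515322695944 q [0.0041 0.3761 1.862  0.     0.9027 0.2023] blk [[-0.0759 -0.0334  0.1042]]
```

>>> {"fn": "carry_out", "kwargs": {"deltas": [[0,0,0,0,0,1,1],[0,0,0,0,0,1,1],[0,0,0,0,0,0,1],[0,0,0,0,0,0,1]]}}

```text
time_s: 12.53
ee_pos: [0.4554, 0.0783, 0.104]
orientation: [0.774, 0.634, 0.001, 0.001]
force: [-6.7, -0.3, 24.1]
gripper_width: 0.0004
```

```bash
python3 st.py
```

```text
t 12.5333 p [0.4554 0.0783 0.104 ] yaw 78.65820605627502 zax [ 0.002  -0.0001 -1.    ] F [-6.7163 -0.2828 24.1173] w 0.00038505133545040077 q [ 0.0042  0.376   1.863  -0.0001  0.9006  0.2022] blk [[-0.0759 -0.0334  0.104 ]]
```

The flap is at its stop: the reading is 24 N at z = 0.104. I'll back off and look.

>>> {"fn": "carry_out", "kwargs": {"deltas": [[0,0,0,0,0,-10,1],[0,0,0,0,0,-30,1],[0,0,0,0,-20,-30,1],[0,0,0,0,-20,-30,1],[0,0,0,0,0,0,1]]}}

```text
time_s: 12.95
ee_pos: [0.4157, 0.0867, 0.2063]
orientation: [0.773, 0.634, 0.003, 0.002]
force: [1.0, 0.8, -0.1]
gripper_width: 0.0007
```

```bash
python3 st.py; python3 -c "
from h import *
for n in ('top','side'):
    d=cam(n,n+'6');C=cloud(d); hsv=cv2.cvtColor(d['img'],cv2.COLOR_RGB2HSV)
    m=cv2.inRange(hsv,(0,150,80),(5,255,255))|cv2.inRange(hsv,(174,150,80),(180,255,255))
    vv,uu=np.nonzero(m); print(n,len(uu),uu.mean() if len(uu) else 0,vv.mean() if len(uu) else 0)
    if len(uu): print(blk(np.median(C[m>0],0)),blk(onplane(d,np.c_[uu,vv].mean(0),.136)))
    B=blk(C.reshape(-1,3)); 
    g=B[(abs(B[:,0]-.06)<.03)&(B[:,1]>-.03)&(B[:,1]<.06)&(B[:,2]<.16)];print('flap z',len(g),np.median(g,0) if len(g) else '')
d=load('top');cv2.imwrite('pics/top6z.png',cv2.resize(d['img'][130:270,180:320,::-1],None,fx=4,fy=4))
d=load('side');cv2.imwrite('pics/side6z.png',cv2.resize(d['img'][100:260,170:350,::-1],None,fx=4,fy=3.5))"
```

```text
t 12.95 p [0.4157 0.0867 0.2063] yaw 78.68953687831294 zax [ 0.0069  0.0004 -1.    ] F [ 1.0142  0.7939 -0.1183] w 0.0007493835597831497 q [0.0246 0.1741 1.8161 0.0002 1.1445 0.2219] blk [[-0.1164 -0.0329  0.2063]]
top 5 262.2 205.6
[[-0.0126 -0.0564  0.1397]] [[-0.0111 -0.0567  0.136 ]]
flap z 545 [0.0601 0.0149 0.1032]
side 18 275.6666666666667 191.0
[[-0.0125 -0.0527  0.1374]] [[-0.0112 -0.0545  0.136 ]]
flap z 330 [0.0593 0.0169 0.1036]
```

View pics/top6z.png

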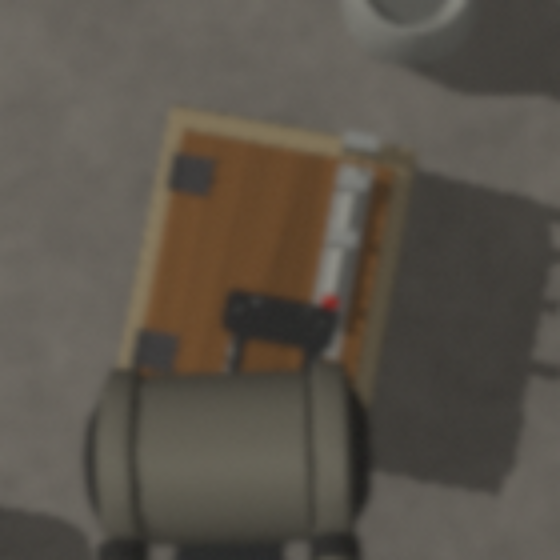

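View pics/side6z.png

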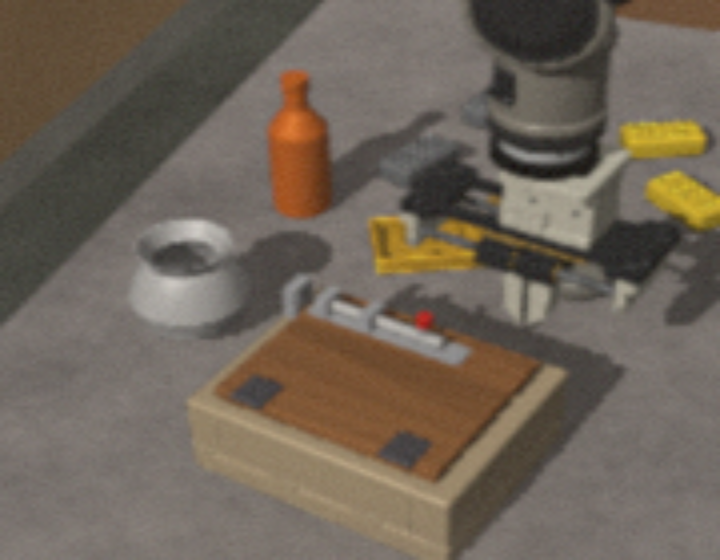

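Both views show the flap lying flat, its upper face at z = 0.1035. The knob is at side crop (425,320), which is block x of about -12 mm, y of about -55 mm. I'll go down behind it.

```bash
python3 st.py -.070 -.055 .122 b|tail -1
```

```text
delta tool mm [-21.755   45.5075  80.7683]
```

>>> {"fn": "carry_out", "kwargs": {"deltas": [[0,0,0,-11,23,10,1],[0,0,0,-11,23,20,1],[0,0,0,0,0,25,1],[0,0,0,0,0,20,1],[0,0,0,0,0,6,1],[0,0,0,0,0,0,1],[0,0,0,0,0,0,1]]}}

```text
time_s: 13.63
ee_pos: [0.4567, 0.0554, 0.1204]
orientation: [0.774, 0.634, -0.0, -0.0]
force: [1.3, 0.4, -0.5]
gripper_width: 0.0005
```

```bash
python3 st.py -.070 -.055 .122 b
```

```text
t 13.6333 p [0.4567 0.0554 0.1204] yaw 78.64298791265085 zax [-0.0011 -0.0001 -1.    ] F [ 1.3302  0.3894 -0.5123] w 0.0005250712832558899 q [-0.0461  0.3499  1.8465 -0.0001  0.9464  0.1522] blk [[-0.07   -0.0555  0.1204]]
tgt [0.4568 0.0559 0.122 ]
delta tool mm [ 0.5324  0.0371 -1.6226]
```

>>> {"fn": "carry_out", "kwargs": {"deltas": [[0,0,0,0,0,-2,1],[0,0,0,0.5,10,0,1],[0,0,0,0,10,0,1],[0,0,0,0,8,0,1],[0,0,0,0,8,0,1],[0,0,0,0,8,0,1],[0,0,0,0,8,0,1],[0,0,0,0,0,0,1]]}}

```text
time_s: 14.3
ee_pos: [0.5092, 0.0453, 0.1227]
orientation: [0.774, 0.634, 0.0, 0.0]
force: [-0.0, -0.3, -0.6]
gripper_width: 0.0004
```

```bash
python3 st.py 0.002 -.055 .122 b;python3 -c "
from h import *
d=cam('side','side7');cv2.imwrite('pics/side7z.png',cv2.resize(d['img'][140:240,220:330,::-1],None,fx=6,fy=5.5))"
```

```text
t 14.3 p [0.5092 0.0453 0.1227] yaw 78.6204190082145 zax [ 0.001  -0.0001 -1.    ] F [-0.0208 -0.3496 -0.6353] w 0.0003931532087801636 q [-0.0612  0.427   1.7098 -0.0001  1.0037  0.1374] blk [[-0.0166 -0.0551  0.1227]]
tgt [0.5274 0.0417 0.122 ]
delta tool mm [ 0.0551 18.6009  0.7567]
```

View pics/side7z.png

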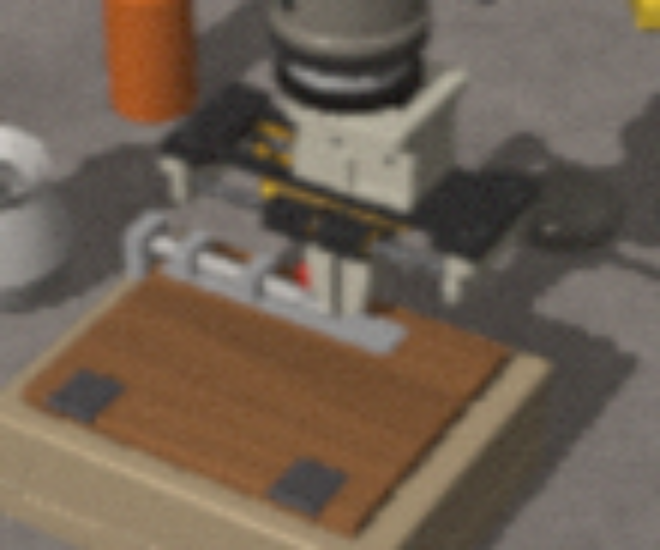

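The fingers are behind the knob at crop (303,272), and the bolt tip has reached the keeper at (140,245). I'll keep pushing.

>>> {"fn": "carry_out", "kwargs": {"deltas": [[0,0,0,0,5,0,1],[0,0,0,0,5,0,1],[0,0,0,0,4,0,1],[0,0,0,0,3,0,1],[0,0,0,0,0,0,1],[0,0,0,0,0,0,1]]}}

```text
time_s: 14.85
ee_pos: [0.5248, 0.0422, 0.1226]
orientation: [0.774, 0.634, 0.0, 0.0]
force: [-1.4, -0.6, 0.5]
gripper_width: 0.0005
```

```bash
python3 st.py 0.002 -.055 .122 b
```

```text
t 14.85 p [0.5248 0.0422 0.1226] yaw 78.63619695357323 zax [ 0.0007 -0.0002 -1.    ] F [-1.3647 -0.593   0.5442] w 0.00047719434609555425 q [-0.0653  0.4518  1.6674 -0.0002  1.0216  0.1331] blk [[-0.0007 -0.055   0.1226]]
tgt [0.5274 0.0417 0.122 ]
delta tool mm [0.0368 2.6557 0.6516]
```

>>> {"fn": "carry_out", "kwargs": {"deltas": [[0,0,0,0,1.5,0,1],[0,0,0,0,1.5,0,1],[0,0,0,0,1,0,1],[0,0,0,0,0,0,1],[0,0,0,0,0,0,1]]}}

```text
time_s: 15.27
ee_pos: [0.5283, 0.0415, 0.1227]
orientation: [0.774, 0.634, 0.0, 0.0]
force: [-2.3, 0.7, -1.3]
gripper_width: 0.0003
```

```bash
python3 st.py 0.002 -.055 .122 b
```

```text
t 15.2667 p [0.5283 0.0415 0.1227] yaw 78.63719880238466 zax [ 0.0001 -0.0001 -1.    ] F [-2.3391  0.7368 -1.3217] w 0.00028133810190053473 q [-0.0663  0.4576  1.6572 -0.0001  1.0267  0.1321] blk [[ 0.0029 -0.055   0.1227]]
tgt [0.5274 0.0417 0.122 ]
delta tool mm [ 0.0398 -0.9395  0.6893]
```

Only the sliding force so far (about 2.5 N). I'll go on in small steps.

>>> {"fn": "carry_out", "kwargs": {"deltas": [[0,0,0,0,1.5,0,1],[0,0,0,0,1.5,0,1],[0,0,0,0,0,0,1],[0,0,0,0,0,0,1]]}}

```text
time_s: 15.6
ee_pos: [0.5314, 0.0408, 0.1227]
orientation: [0.774, 0.634, 0.0, 0.0]
force: [-0.9, -0.6, -0.6]
gripper_width: 0.0004
```

```bash
python3 st.py 0.002 -.055 .122 b;python3 -c "
from h import *
d=cam('side','side8');cv2.imwrite('pics/side8z.png',cv2.resize(d['img'][140:240,220:330,::-1],None,fx=6,fy=5.5))"
```

```text
t 15.6 p [0.5314 0.0408 0.1227] yaw 78.6378092224855 zax [ 0.0004 -0.0001 -1.    ] F [-0.8969 -0.6014 -0.5781] w 0.0003521517764577141 q [-0.0671  0.4624  1.6488 -0.0001  1.03    0.1313] blk [[ 0.0061 -0.055   0.1227]]
tgt [0.5274 0.0417 0.122 ]
delta tool mm [ 0.042  -4.1224  0.6924]
```

View pics/side8z.png

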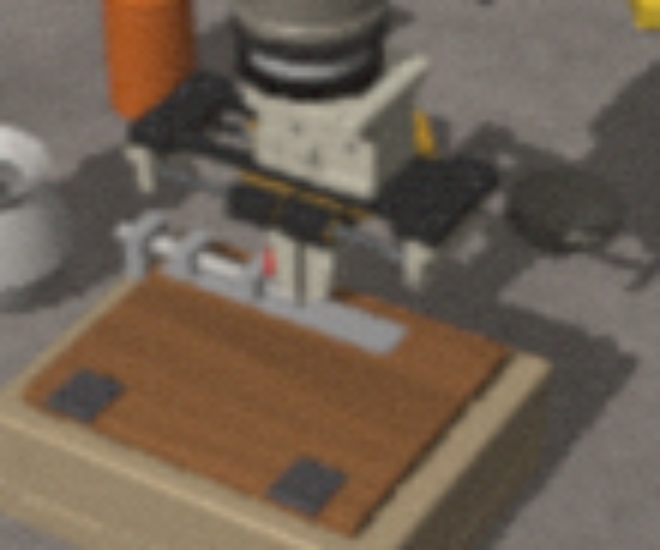

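The bolt tip is through the keeper at crop (125,232), and the knob at (270,260) is almost at the guide. I'll go on to the stop.

>>> {"fn": "carry_out", "kwargs": {"deltas": [[0,0,0,0,1.5,0,1],[0,0,0,0,1,0,1],[0,0,0,0,0,0,1],[0,0,0,0,0,0,1]]}}

```text
time_s: 15.98
ee_pos: [0.5318, 0.0407, 0.1225]
orientation: [0.774, 0.634, -0.002, -0.002]
force: [-8.4, 1.5, 3.0]
gripper_width: 0.0006
```

```bash
python3 st.py 0.002 -.055 .122 b
```

```text
t 15.9833 p [0.5318 0.0407 0.1225] yaw 78.64646079075915 zax [-0.0042  0.0004 -1.    ] F [-8.3789  1.5006  2.966 ] w 0.0005594295723686418 q [-0.0674  0.4656  1.6439  0.0002  1.0364  0.1307] blk [[ 0.0065 -0.0551  0.1225]]
tgt [0.5274 0.0417 0.122 ]
delta tool mm [ 0.0538 -4.5365  0.4974]
```

>>> {"fn": "carry_out", "kwargs": {"deltas": [[0,0,0,0,1.5,0,1],[0,0,0,0,0,0,1],[0,0,0,0,0,0,1]]}}

```text
time_s: 16.23
ee_pos: [0.5321, 0.0407, 0.1224]
orientation: [0.774, 0.634, -0.002, -0.003]
force: [-12.8, 2.5, 6.7]
gripper_width: 0.0004
```

```bash
python3 st.py
```

```text
t 16.2333 p [0.5321 0.0407 0.1224] yaw 78.65041168850729 zax [-0.007   0.0008 -1.    ] F [-12.7935   2.538    6.6786] w 0.00043309875116539923 q [-0.0675  0.4674  1.641   0.0004  1.0402  0.1304] blk [[ 0.0067 -0.055   0.1224]]
```

Hard stop. I'll back off along -x, rise, clear the view and check.

>>> {"fn": "carry_out", "kwargs": {"deltas": [[0,0,0,0,-8,0,1],[0,0,0,0,-15,0,1],[0,0,0,0,-15,-5,1],[0,0,0,0,0,-30,1],[0,0,0,0,-25,-30,1],[0,0,0,0,-25,-25,1],[0,0,0,0,-10,-10,1],[0,0,0,0,0,0,1]]}}

```text
time_s: 16.9
ee_pos: [0.4394, 0.0598, 0.2258]
orientation: [0.773, 0.634, 0.003, 0.002]
force: [0.3, 1.1, -0.0]
gripper_width: 0.0006
```

```bash
python3 st.py; python3 -c "
from h import *
for n in ('top','side'):
    d=cam(n,n+'9');C=cloud(d); hsv=cv2.cvtColor(d['img'],cv2.COLOR_RGB2HSV)
    m=cv2.inRange(hsv,(0,150,80),(5,255,255))|cv2.inRange(hsv,(174,150,80),(180,255,255))
    vv,uu=np.nonzero(m); print(n,len(uu))
    if len(uu): print(blk(np.median(C[m>0],0)),blk(onplane(d,np.c_[uu,vv].mean(0),.133)))
    B=blk(C.reshape(-1,3)); 
    g=B[(abs(B[:,0]-.05)<.045)&(B[:,1]>-.03)&(B[:,1]<.06)&(B[:,2]<.16)];print('flap z',len(g),np.median(g,0),np.polyfit(g[:,1],g[:,2],1))
d=load('side');cv2.imwrite('pics/side9z.png',cv2.resize(d['img'][140:240,220:330,::-1],None,fx=6,fy=5.5))"
```

```text
t 16.9 p [0.4394 0.0598 0.2258] yaw 78.67873033362177 zax [ 0.0071 -0.0003 -1.    ] F [ 0.2719  1.0793 -0.0365] w 0.0006199684179058708 q [-0.0379  0.1889  1.7388 -0.0001  1.2067  0.1597] blk [[-0.0879 -0.0546  0.2258]]
top 6
[[ 0.0271 -0.0564  0.1402]] [[ 0.0279 -0.0562  0.133 ]]
flap z 760 [0.0536 0.0183 0.1033] [0.001  0.1033]
side 14
[[ 0.0267 -0.0543  0.1385]] [[ 0.0286 -0.0575  0.133 ]]
flap z 501 [0.0484 0.0161 0.1036] [0.0004 0.1036]
```

View pics/side9z.png

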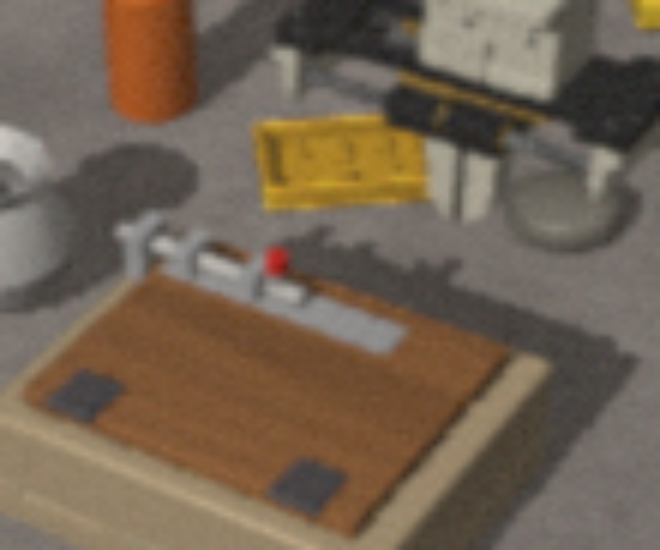

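View pics/top9.png

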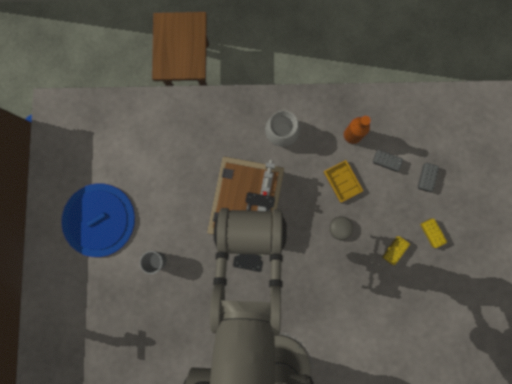

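The bolt tip is through the keeper at crop (125,232), and the knob at (277,262) is at block x = +28 mm, its home position. The flap is flat, and in the top view the other things stand where they were. I'm handing in.

```bash
python3 -c "
from h import *
print(arm.hand_in())"
```

```text
the job is handed in; nothing more can be done
None
```

The job is done and handed in at about 17 s. The green scrubber is in the niche, the flap is shut, and the bolt is home through the keeper. No verdict is reported, so this rests on my own checks.

**What I did**
- I gripped the scrubber across its 46 mm, turned it lengthwise across the niche, lowered it in and let go. It probably dropped the last few mm; the next picture showed it lying flat inside.
- I swung the flap down with the closed fingertips on the bare patch until it stopped, pressing with 24 N.
- I pushed the knob along +x until it hit its end stop. The force rose from about 2.5 N to 13 N with almost no further movement.

**Last checks**
- **Flap:** flat in both views, with its upper face at z = 0.1033–0.1036 m.
- **Bolt:** knob at block x = +27 to +29 mm (home is +28), with the tip seen through the keeper.
- **Other things:** they look unmoved in the top picture, judged by eye only. The gripper was clear and touching nothing.

**What disagreed or went wrong**
- The knob started at block x of about -12 mm, where your text gives -22 mm for a drawn-back bolt. It may have started about 10 mm out.
- The last contact came with the tool about 5 mm further along than I expected, so the closed fingers are probably narrower than I assumed.
- One sideways move above the niche went the wrong way, towards +x; nothing was touched.

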